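Index the topping carousel to the red tub

TASK

Bring the red-lidded tub round to the serving place at the yellow tongue by turning the carousel with its push-to-turn hub knob: press the black six-sided knob down to unlock, turn, regrasping as you need, and feel for the stop so that the knob springs fully up again and the carousel is locked with the red tub at the tongue. Do not touch the tubs or knock them over, leave the other things on the bench alone, and let go of the knob at the end.

Things in the scene. Friction and masses are not known exactly. Their poses are not given: they have to be found in the camera images.
- turntable (a joint): angle (rad) of the round steel turntable (294 mm across, top 46 mm above the table) about its vertical axis; 0 as found, grows anticlockwise seen from above. Turns endlessly both ways with a light drag (0.1 to 0.2 N m) while unlocked. It starts locked in one stop; the other stops lie about 60 degrees apart (+-1.047, +-2.094, 3.142), but are worn: each up to 5.5 degrees off, to be found by feel
- hub_knob (a joint): how far (m) the knob is pressed: 0 up and locked, 0.010 bottomed. It turns with the turntable. Spring: about 8 N at the top, 12 N at the bottom. Pressed over 0.006 the turntable is free; let go between stops the knob stays 0.006 down; only within about 1.5 degrees of a stop does it spring up and lock (play 0.6 degrees)
- hub_grip (a point): centre of the knob's upright black hexagonal grip, on the turntable's axis, 132 mm above the table when up; sinks and turns with it. 40 mm across flats, 44 mm tall, flats 23 mm wide; a flat faces this point's +x axis and every 60 degrees from it. Below it a flange 88 mm across, its top 22 mm below this point; lids lower still, 72 mm or more from the axis
- serve_point (a point): the serving place, fixed to the carousel's base, where the tub's centre must come: on the side marked by a yellow tongue that sticks out from under the turntable at table level; 105 mm from the turntable's axis, 73.5 mm above the table. The stop nearest here brings the tub within 12 mm of it
- tub_red_mid (a point): centre (half-way up) of the round aluminium tub with the red lid: 66 mm across the lid, 55 mm high, standing loosely in one of the turntable's six wire holders, its centre 105 mm from the turntable's axis and 73.5 mm above the table - the one wanted
- tub_white_mid (a point): centre (half-way up) of the round aluminium tub with the white lid: 66 mm across the lid, 55 mm high, standing loosely in one of the turntable's six wire holders, its centre 105 mm from the turntable's axis and 73.5 mm above the table - stays in its holder
- tub_green_mid (a point): centre (half-way up) of the round aluminium tub with the green lid: 66 mm across the lid, 55 mm high, standing loosely in one of the turntable's six wire holders, its centre 105 mm from the turntable's axis and 73.5 mm above the table - stays in its holder
- tub_blue_mid (a point): centre (half-way up) of the round aluminium tub with the blue lid: 66 mm across the lid, 55 mm high, clipped firmly in one of the turntable's six wire holders, its centre 105 mm from the turntable's axis and 73.5 mm above the table - stays in its holder
- tub_black_mid (a point): centre (half-way up) of the round aluminium tub with the black lid: 66 mm across the lid, 55 mm high, clipped firmly in one of the turntable's six wire holders, its centre 105 mm from the turntable's axis and 73.5 mm above the table - stays in its holder
- tub_grey_mid (a point): centre (half-way up) of the round aluminium tub with the grey lid: 66 mm across the lid, 55 mm high, clipped firmly in one of the turntable's six wire holders, its centre 105 mm from the turntable's axis and 73.5 mm above the table - stays in its holder
- oil_bottle: amber bottle, 56 mm across, 170 mm high; origin at the centre of its underside; a bystander, leave alone
- dough_scraper: steel dough scraper with a wooden handle, about 110 x 130 mm, lying flat; origin at the centre of its underside; a bystander, leave alone
- steel_pan: open steel food pan, 160 x 130 mm, 60 mm high; origin at the centre of its underside; a bystander, leave alone
Mind the look-alikes: they are no part of the job. What is shaped like the part that bears tub_red_mid but blue, orange or purple is not meant.

How it is judged:
On the way:
1. the knob is pressed down far enough to unlock and the carousel is turned away from its first stop (value of joint hub_knob above 0.004 m and (value of joint turntable above 0.2 rad or value of joint turntable below -0.2 rad)), for 0.05 s.
At the end, for the whole second after the job is handed in: the centre of the red-lidded tub is within 15 mm (seen from above) of the serving place, the hub knob has sprung up to within 2 mm of its top position (locked), the carousel is at rest, and all six tubs stand upright (within 0.1 rad) in their holders, centres under 80 mm above the table (horizontal distance between tub_red_mid and serve_point below 0.015 m and value of joint hub_knob below 0.002 m and velocity of joint turntable between -0.03 and 0.03 rad/s and angle between each of tub_red, tub_white, tub_green, tub_blue, tub_black, tub_grey's own z axis and vertical below 0.1 rad and height (world z) of each of tub_red_mid, tub_white_mid, tub_green_mid, tub_blue_mid, tub_black_mid, tub_grey_mid below 0.08 m); the robot touches nothing.
It fails at once if a tub is touched by the robot (over 1 N) (contact force between any of the fingers, the arm and tub_red above 1 N or contact force between any of the fingers, the arm and tub_white above 1 N or contact force between any of the fingers, the arm and tub_green above 1 N or contact force between any of the fingers, the arm and tub_blue above 1 N or contact force between any of the fingers, the arm and tub_black above 1 N or contact force between any of the fingers, the arm and tub_grey above 1 N).
It fails at once if a tub tips over (0.4 rad) (angle between any of tub_red, tub_white, tub_green, tub_blue, tub_black, tub_grey's own z axis and vertical above 0.4 rad).
It fails at once if another thing on the bench is moved more than 30 mm (distance of any of oil_bottle, dough_scraper, steel_pan from where it was at the start of the episode above 0.03 m).
It also fails if it takes over 61 s, if anything falls off the work surface, if the arm or the gripper's body presses on something with over 40 N, if the wrist force passes 120 N, or if a joint passes its speed limit or range.

ROBOT

A 6-joint arm with a two-finger parallel gripper is mounted at the origin on the work surface. World frame = base frame: x ahead of the robot, y to its left, z up, the work surface at z = 0. Lengths are in m, angles in rad, forces in N, time in s.
With the tool pointing down it reaches from about 0.35 to 0.725 m from the base axis. Payload 6 kg.
Tool frame: the origin (TCP) lies midway between the tips of the shut fingers; the grasp point (between the pads) lies 19 mm behind it; y points along the fingers, z is the direction in which the jaws open and shut, and the axes are right-handed (so a half turn about y gives the same grasp; the last joint's range is limited). The gripper opens to 85 mm and grips with 20 to 120 N. Pads are 22 mm wide; open, the fingers measure 114 mm over their backs; the gripper's body (76 mm by 85 mm) begins 54 mm behind the grasp point. The pads swing forward as they close: fully open they stand 13 mm farther back than shut.
Start: joints at [1.457, 0.04, 0.085, 0, -1.615, -0.334], TCP at [0.26, 0.541, 0.231] pointing down, gripper open.
Joint ranges: [-2.56, 2.56], [-1.29, 2.01], [-1.08, 1.49], [-3.29, 1.98], [-2.81, -0.18], [-2.99, 2.99]. Speed limits (rad/s): [2.57, 2.57, 3.01, 3.14, 3.14, 3.14].

INTERFACE

Orientations are given as a 3x3 rotation matrix whose columns are the frame's x, y, z axes.
In Python, from workcell import manip, kin, eyes, monitor gives the robot as it stands. The module is installed in compiled form; this text tells all that it offers. Calls block until the motion is done:
- manip.goto(position, orientation): joint-space move of the TCP to a pose.
- manip.move_l(position, attitude=None, max_speed=0.15, f_stop=None): straight line of the TCP; attitude=None keeps the orientation; max_speed is the mean speed in m/s. With f_stop (N) it stops when the force on the tool has changed by that much, and returns True; else False.
- manip.move_j(angles): joint-space move.
- manip.set_gripper(opening, grip_force=None): finger opening in m; grip_force is the grip in N (None keeps the last); returns when the fingers have stopped.
- manip.pause(seconds).
- kin.ik(position, orientation): joint angles nearest the present ones, or None.
- eyes.read_camera(name): name is "side" or "top"; returns a dict with "image" (480x640x3 uint8, red, green, blue), "fx", "fy", "cx", "cy" (pixels), "distortion" ([k1, k2, p1, p2, k3] as OpenCV has them; the pictures are not rectified), "origin" and "orientation" of the camera in the world. Camera axes: x right, y down, z forward; pixel columns grow to the right and rows downward; lengths in m; the calibration is good to about 2 mm. A picture is of the moment at which its call begins. There is no depth.
A pose or a line that the arm cannot do raises manip.Unreachable and nothing moves.
- manip.sign_off(): hands the job in, once; it reports no verdict.
Readings, each from a call of its own:
- monitor.current_time(): time.
- monitor.current_joint_positions(): joint angles.
- monitor.current_qd(): joint speeds.
- monitor.current_effort(): joint torques, N m.
- monitor.current_eef_pos(): TCP position.
- monitor.current_eef_rot(): TCP orientation.
- monitor.current_contact_force(): force on the tool from outside, world axes, zero at the start.
- monitor.current_moment(): the same for the moment, N m.
- monitor.current_width(): finger opening in m.
Only numpy, scipy, OpenCV 4.12 (cv2) and the standard library are available. Lean on these libraries where they do the work, as an engineer would, in place of code of your own. Each camera call takes 0.05 s, during which the arm holds its last target.

## Working session

There is one attempt and no reset: what is moved stays moved. The work goes in short steps, each a Python script; the robot and the scene stay as the last script left them, time stands still between calls to the robot, and variables do not carry over. Pictures are saved under pics/ and viewed, and the job is handed in when it is done.

```bash
mkdir -p pics
python3 - <<'E'
from workcell import manip,kin,eyes,monitor
import cv2,numpy as np
for n in("top","side"):
    r=eyes.read_camera(n); cv2.imwrite(f"pics/{n}0.png",r["image"][:,:,::-1]); print(n,[r[k] for k in("fx","fy","cx","cy","distortion","origin","orientation")])
print(monitor.current_time(),monitor.current_eef_rot(),monitor.current_width())
E
```

```text
top [588.5165667756715, 588.5165667756715, 317.52809693293926, 227.66871913562647, array([-0.07990382,  0.        ,  0.        ,  0.        ,  0.        ]), array([ 0.47121107, -0.05076359,  1.38374124]), array([[-0.02491258, -0.99576935,  0.08844636],
       [-0.99966398,  0.02544811,  0.00493229],
       [-0.00716222, -0.08829377, -0.99606873]])]
side [581.0809198793702, 581.0809198793702, 316.4414152859491, 241.98489127007042, array([-0.04315549,  0.        ,  0.        ,  0.        ,  0.        ]), array([-0.21820561, -1.13905424,  0.90055147]), array([[ 0.80472894, -0.29327413,  0.51614108],
       [-0.59361348, -0.38895105,  0.7045141 ],
       [-0.00586215, -0.87333119, -0.48709165]])]
0.1 [[-9.01413539e-01 -5.63348317e-04 -4.32958790e-01]
 [ 4.32959140e-01 -1.44807746e-03 -9.01412384e-01]
 [-1.19148714e-04 -9.99998793e-01  1.54922343e-03]] 0.0854248033140505
```

View pics/top0.png

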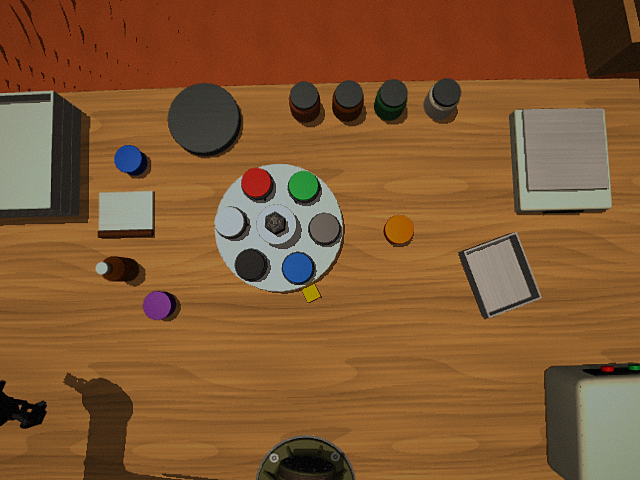

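View pics/side0.png

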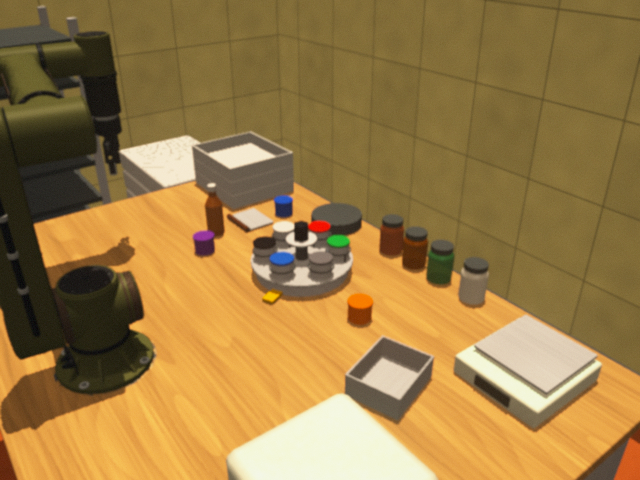

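The top view shows the knob at about (276,223), red tub at (257,183), yellow tongue at (311,293) with blue next to it. So red is almost diametrically opposite the tongue. Next I'll measure this properly.

```bash
cat > h.py <<'E'
from workcell import manip,kin,eyes,monitor
import cv2,numpy as np
def ray(r,uv):
    K=np.array([[r["fx"],0,r["cx"]],[0,r["fy"],r["cy"]],[0,0,1]])
    p=cv2.undistortPoints(np.array(uv,float).reshape(-1,1,2),K,np.array(r["distortion"])).reshape(-1,2)
    return (np.array(r["orientation"])@np.c_[p,np.ones(len(p))].T).T
def plane(r,uv,z):
    d=ray(r,uv);o=np.array(r["origin"]);return (o+d*((z-o[2])/d[:,2])[:,None])[:,:2]
def masks(im):
    hsv=cv2.cvtColor(im,cv2.COLOR_RGB2HSV);h,s,v=cv2.split(hsv)
    return dict(red=((h<6)|(h>174))&(s>180)&(v>80),green=(h>45)&(h<80)&(s>120)&(v>60),blue=(h>100)&(h<125)&(s>150)&(v>60),yellow=(h>20)&(h<32)&(s>190)&(v>120))
def blob(m,box):
    mm=np.zeros(m.shape,np.uint8);a,b,c,d=box;mm[b:d,a:c]=m[b:d,a:c]
    n,l,st,ce=cv2.connectedComponentsWithStats(mm);i=1+np.argmax(st[1:,4]);return ce[i],st[i,4],(l==i).astype(np.uint8)
E
python3 - <<'E'
from h import *
r=eyes.read_camera("top");im=r["image"];M=masks(im)
P={}
for k in("red","green","blue"):
    c,a,_=blob(M[k],(205,155,355,300));P[k]=plane(r,[c],0.101)[0];print(k,c,a,P[k])
c,a,_=blob(M["yellow"],(290,270,340,320));y=plane(r,[c],0.005)[0];print("yel",c,a,y)
# circle through three, radius .105
from scipy.optimize import least_squares
Q=np.array(list(P.values()))
s=least_squares(lambda p:np.hypot(*(Q-p).T)-.105,Q.mean(0));C=s.x;print("C",C,s.fun)
# plate ellipse: bright steel incl.
g=cv2.cvtColor(im,cv2.COLOR_RGB2HSV);m=(g[...,1]<60)&(g[...,2]>110)
c,a,b=blob(m,(200,150,360,305));cn=max(cv2.findContours(b,0,1)[0],key=cv2.contourArea);hp=cv2.convexHull(cn)[:,0]
W=plane(r,hp,.046);t=least_squares(lambda p:np.hypot(*(W-p[:2]).T)-p[2],[*C,.147],loss="soft_l1",f_scale=.002);print("plate",t.x)
for k,v in P.items(): d=v-C;print(k,np.degrees(np.arctan2(d[1],d[0])))
d=y-C;print("yel",np.degrees(np.arctan2(d[1],d[0])),np.hypot(*d))
cv2.imwrite("pics/knob0.png",cv2.resize(im[190:255,240:315],None,fx=8,fy=8,interpolation=cv2.INTER_CUBIC)[:,:,::-1])
E
```

```text
red [255.6907994  182.06033183] 663 [0.68967121 0.08956968]
green [303.00149254 185.07910448] 670 [ 0.68012741 -0.01475545]
blue [297.07758621 267.40804598] 696 [0.49943557 0.00225378]
yel [310.63541667 292.703125  ] 192 [ 0.44186293 -0.02407734]
C [0.59450358 0.04602079] [-3.41586324e-04  9.04875739e-07 -3.41134162e-04]
plate [0.59467267 0.04595303 0.14620768]
red 24.588925983226034
green -35.36732840175593
blue -155.27980246973684
yel -155.33369596557458 0.1679670125549074
```

View pics/knob0.png

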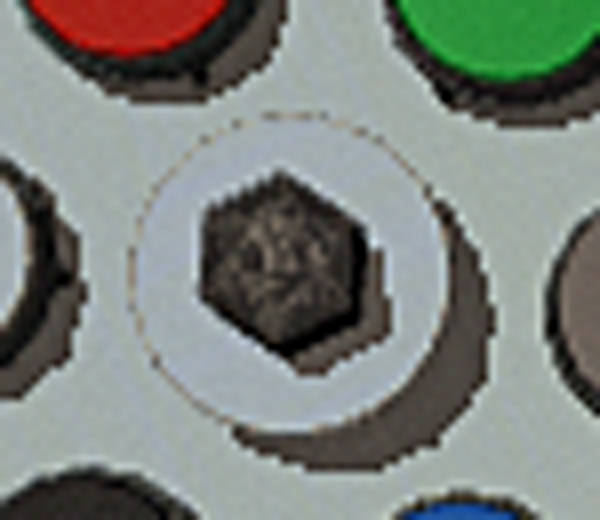

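The crop shows a hexagon with a vertex at about (280,172) pointing up and vertical flats left and right, so there are flats facing roughly ±y. Red has to turn about 180°. Next I'll get the hexagon's yaw and the IK options.

Run:
```python
from h import *
r=eyes.read_camera("top");im=r["image"]
cr=cv2.resize(im[190:255,240:315],None,fx=8,fy=8,interpolation=cv2.INTER_CUBIC)
g=cv2.cvtColor(cr,cv2.COLOR_RGB2GRAY);m=((g<105)).astype(np.uint8)
mm=np.zeros_like(m);cv2.circle(mm,(285,262),105,1,-1);m&=mm
# break off the shadow: knob is darker
for th in(65,75,85,95):
    m=((g<th).astype(np.uint8))&mm
    m=cv2.morphologyEx(m,cv2.MORPH_CLOSE,np.ones((15,15)));m=cv2.morphologyEx(m,cv2.MORPH_OPEN,np.ones((15,15)))
    cn=max(cv2.findContours(m,0,1)[0],key=cv2.contourArea);h=cv2.convexHull(cn)
    p=cv2.approxPolyDP(h,10,True)[:,0].astype(float)
    uv=(p+.5)/8-.5+[240,190]
    W=plane(r,uv,.154);e=np.roll(W,-1,0)-W;L=np.hypot(*e.T);a=np.degrees(np.arctan2(e[:,1],e[:,0]))
    print(th,len(p),p.astype(int).tolist());print(np.round(a%60,1),np.round(L*1e3,1), W.mean(0))
    # weighted circular mean of hull edges, normal dir = edge+90
    Wh=plane(r,(h[:,0]+.5)/8-.5+[240,190],.154);e=np.roll(Wh,-1,0)-Wh;L=np.hypot(*e.T);k=np.arctan2(e[:,1],e[:,0])
    print("normal mod60",np.degrees(np.angle((L*np.exp(6j*k)).sum())/6+np.pi/2)%60)
C=np.array([.5946,.046])
for dg in range(-180,180,30):
    t=np.radians(dg);z=np.array([np.cos(t),np.sin(t),0]);y=np.array([0,0,-1.]);x=np.cross(y,z)
    q=kin.ik([*C,.2],np.c_[x,y,z]);print(dg,None if q is None else np.round(q,3))
```

```text
65 7 [[274, 179], [330, 204], [379, 255], [359, 326], [296, 357], [202, 299], [209, 212]]
[ 4.4 42.4 43.1 54.9 56.9 54.4 55.6] [16.2 18.7 19.4 18.4 29.1 23.  19.2] [0.5940204  0.04197478]
normal mod60 22.06824930998114
75 8 [[274, 178], [331, 204], [380, 255], [380, 306], [348, 346], [304, 362], [201, 298], [208, 212]]
[ 4.  42.4 58.8 20.1 48.6 56.8 54.4 56. ] [16.6 18.7 13.4 13.4 12.3 32.  22.8 19.5] [0.59173159 0.0392491 ]
normal mod60 23.622799155160564
85 8 [[274, 177], [360, 225], [381, 256], [373, 319], [309, 364], [268, 351], [201, 299], [207, 212]]
[59.3 32.7 51.6  3.8 11.  50.8 55.1 56.3] [26.   9.9 16.7 20.5 11.3 22.4 23.  19.9] [0.59039067 0.04101328]
normal mod60 24.07774592667944
95 8 [[273, 176], [330, 202], [381, 253], [375, 316], [309, 364], [266, 350], [200, 298], [206, 212]]
[ 4.  43.6 53.4  4.7 10.5 50.4 55.1 57. ] [16.6 19.1 16.7 21.4 11.9 22.2 22.8 20. ] [0.59147529 0.0420779 ]
normal mod60 24.199962375444215
-180 [ 0.413  0.029  0.017  0.    -1.558 -0.413]
-150 [ 0.413  0.029  0.017  0.    -1.558  0.111]
-120 [ 0.413  0.029  0.017  0.    -1.558  0.634]
-90 [ 0.413  0.029  0.017  0.    -1.558  1.158]
-60 [ 0.413  0.029  0.017  0.    -1.558  1.681]
-30 [ 0.413  0.029  0.017  0.    -1.558  2.205]
0 [ 0.413  0.029  0.017  0.    -1.558  2.729]
30 None
60 [ 0.413  0.029  0.017  0.    -1.558 -2.507]
90 [ 0.413  0.029  0.017  0.    -1.558 -1.984]
120 [ 0.413  0.029  0.017  0.    -1.558 -1.46 ]
150 [ 0.413  0.029  0.017  0.    -1.558 -0.937]
```

Joint 6 can run from about −2.07 to +1.07, which covers the whole 180° anticlockwise turn in one grasp. I'll approach and grip the flat at about 85°.

```bash
cat >> h.py <<'E'
C=np.array([.5946,.046])
def R(dg):
    t=np.radians(dg);z=np.array([np.cos(t),np.sin(t),0]);y=np.array([0,0,-1.]);return np.c_[np.cross(y,z),y,z]
def st(s=""):
    print(s,"t%.2f"%monitor.current_time(),"p",np.round(monitor.current_eef_pos(),4),"F",np.round(monitor.current_contact_force(),1),"M",np.round(monitor.current_moment(),2),"w%.4f"%monitor.current_width(),"q6 %.3f"%monitor.current_joint_positions()[5])
E
python3 - <<'E'
from h import *
p=np.array(monitor.current_eef_pos())
manip.move_l([p[0],p[1],.27],max_speed=.2);manip.goto([*C,.23],R(85));st("above")
manip.set_gripper(.066)
manip.move_l([*C,.18],max_speed=.2)
r=eyes.read_camera("side");cv2.imwrite("pics/side1.png",cv2.resize(r["image"][180:310,230:390],None,fx=5,fy=4.5)[:,:,::-1])
print(manip.move_l([*C,.1145],max_speed=.06,f_stop=6));st("down")
E
```

```text
above t2.68 p [0.5945 0.0467 0.2299] F [-0.5  0.4  0.4] M [ 0.05 -0.01  0.03] w0.0858 q6 -2.071
False
down t4.71 p [0.5949 0.0461 0.1151] F [-0.5 -0.5  1. ] M [-0.    0.03 -0.07] w0.0661 q6 -2.071
```

View pics/side1.png

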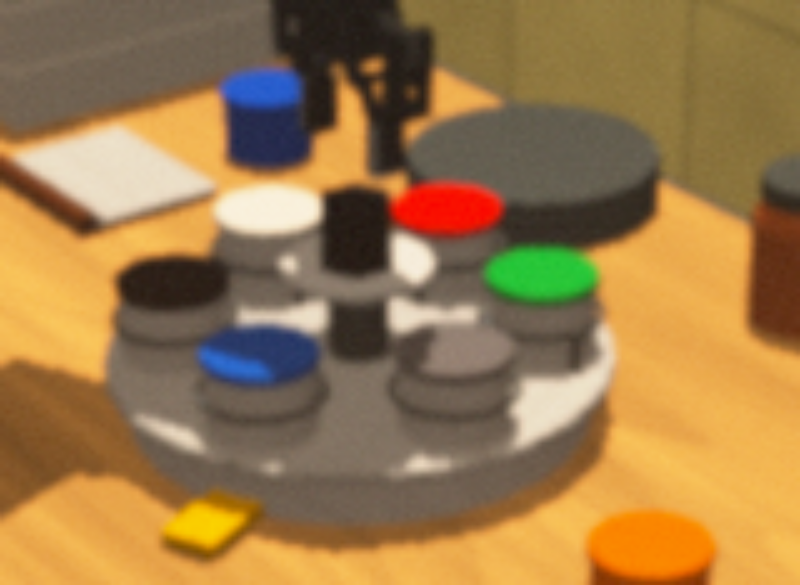

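The picture shows the open fingers straddling above the knob at crop (355,190), clear of the lids, and the descent met nothing. I'll grip, press and start the turn.

Run:
```python
from h import *
manip.set_gripper(.03,80);st("grip")
p=np.array(monitor.current_eef_pos())
print(p)
print(manip.move_l([*C,.1065],max_speed=.04));st("press8")
q=np.array(monitor.current_joint_positions());q[5]+=np.radians(10);manip.move_j(q);st("turn10")
r=eyes.read_camera("top");cv2.imwrite("pics/top2.png",r["image"][:,:,::-1])
```

```text
grip t5.06 p [0.5949 0.0467 0.1154] F [-2.2  5.1  3.9] M [ 1.14  0.61 -0.05] w0.0393 q6 -2.071
[0.59489035 0.04674622 0.11535306]
False
press8 t5.41 p [0.595  0.0468 0.1087] F [-6.5  5.5 10.6] M [ 1.61  2.05 -0.1 ] w0.0393 q6 -2.071
turn10 t5.70 p [0.5949 0.0466 0.1096] F [-3.4  0.9  5.9] M [0.33 1.33 0.29] w0.0394 q6 -1.900
```

View pics/top2.png

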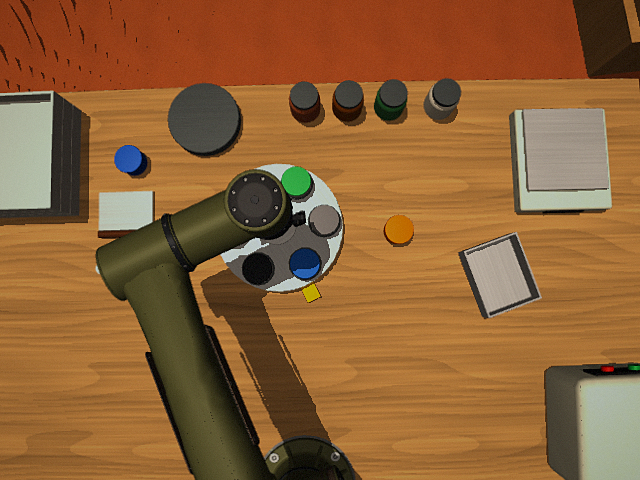

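The carousel has moved: blue went from (297,267) to (305,263). The arm yields about 2 mm, so I'll press a little deeper and turn on in segments from commanded joints.

```bash
cat >> h.py <<'E'
Q0=-2.0706
def qcmd(z,deg):
    q=np.array(kin.ik([*C,z],R(85)),float) if False else np.array(kin.ik([*C,z],monitor.current_eef_rot()),float)
    q=np.array(q);q[5]=Q0+np.radians(deg);return q
E
python3 - <<'E'
from h import *
manip.move_l([*C,.1045],max_speed=.04);st("press")
import itertools
for d in (30,50,75,100,125,150,165):
    q=np.array(monitor.current_joint_positions()) if d==30 else q
    if d==30:
        b=kin.ik([*C,.1045],R(85+10)); q=np.array(b,float); print(np.round(q,3),np.round(monitor.current_joint_positions(),3))
    q[5]=Q0+np.radians(d);manip.move_j(q);st(d)
r=eyes.read_camera("top");cv2.imwrite("pics/top3.png",r["image"][:,:,::-1])
E
```

```text
press t6.01 p [0.595  0.0464 0.1066] F [-6.   4.7 11.5] M [1.22 2.15 0.02] w0.0394 q6 -1.900
[ 0.413  0.053 -0.133  0.    -1.385 -1.897] [ 0.414  0.049 -0.133  0.    -1.384 -1.9  ]
30 t6.43 p [0.5951 0.0459 0.1069] F [-5.4  1.8 10.8] M [0.78 1.96 0.09] w0.0393 q6 -1.551
50 t6.86 p [0.5954 0.0454 0.1072] F [-2.6 -0.5 10.7] M [0.31 1.58 0.13] w0.0389 q6 -1.202
75 t7.36 p [0.596  0.045  0.1075] F [ 1.5 -2.5 10.6] M [-0.25  0.83  0.1 ] w0.0392 q6 -0.766
100 t7.86 p [0.5968 0.0449 0.1079] F [ 4.8 -1.8 10.4] M [-0.54  0.02  0.12] w0.0393 q6 -0.329
125 t8.36 p [0.5975 0.0451 0.1083] F [ 8.7 -0.9 11.5] M [-0.68 -0.86  0.07] w0.0389 q6 0.107
150 t8.86 p [0.5981 0.0456 0.1086] F [ 9.2  1.3 10.5] M [-0.42 -1.56  0.11] w0.0390 q6 0.543
165 t9.22 p [0.5984 0.046  0.1088] F [ 9.8  2.5 10.1] M [ 0.04 -1.78  0.08] w0.0392 q6 0.805
```

View pics/top3.png

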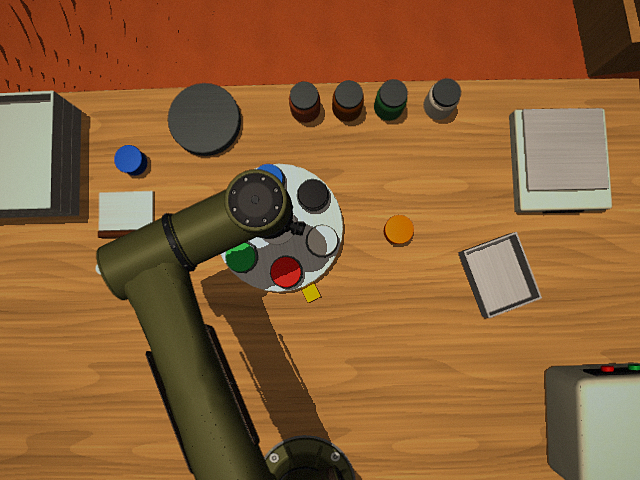

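Red is now at (286,271), just short of the tongue. I'll measure its angle, then step and lift to feel for the stop.

```bash
cat >> h.py <<'E'
def redang():
    r=eyes.read_camera("top");c,a,_=blob(masks(r["image"])["red"],(205,155,355,310));d=plane(r,[c],.101)[0]-C
    return np.degrees(np.arctan2(d[1],d[0])),np.hypot(*d),a
def turn(deg):
    p=monitor.current_eef_pos();q=np.array(kin.ik([*C,.1045],R(85+deg)),float);manip.move_j(q)
E
python3 - <<'E'
from h import *
print(redang())
turn(172);st("172");print(redang())
for z in (.110,.113,.116):
    manip.move_l([*C,z],max_speed=.03);st("up%.4f"%z)
E
```

```text
(np.float64(-170.13340631589622), np.float64(0.10547232447049101), np.int32(695))
172 t9.57 p [0.5988 0.0462 0.1091] F [ 8.2  1.  11.1] M [ 0.24 -2.38 -0.  ] w0.0388 q6 0.927
(np.float64(-163.3837360715846), np.float64(0.10623500108076009), np.int32(692))
up0.1100 t9.95 p [0.5985 0.0462 0.1102] F [19.1 -0.8 -6. ] M [-0.29 -6.01  0.33] w0.0392 q6 0.927
up0.1130 t10.20 p [0.5984 0.0462 0.1105] F [ 25.1  -1.2 -17.1] M [-0.67 -8.17  0.44] w0.0392 q6 0.927
up0.1160 t10.45 p [0.5982 0.0463 0.1108] F [ 31.5  -3.3 -28. ] M [ -1.01 -10.22   0.57] w0.0392 q6 0.928
```

Blocked between stops: the knob won't lift and the pull reads −28 N. The axis is really about 3.5 mm further in x as held, so I'll recentre to drop the side load and probe in 2° steps.

```bash
cat >> h.py <<'E'
C=np.array([.5946,.046]); H=np.array([.5984,.0462])
E
python3 - <<'E'
from h import *
for d in (174,176,178,180,182,184,186,188):
    manip.move_l([*H,.1045],R(85+d-2),max_speed=.05)
    manip.move_j(np.array(kin.ik([*H,.1045],R(85+d)),float))
    M=monitor.current_moment()[2]
    manip.move_l([*H,.1125],max_speed=.03)
    st(d);f=monitor.current_contact_force();p=monitor.current_eef_pos()
    if p[2]>.1118: print("POP?",redang());break
    if monitor.current_time()>35:break
E
```

```text
174 t11.51 p [0.5989 0.0463 0.1146] F [-4.6  1.2  8.9] M [0.72 1.31 0.16] w0.0389 q6 0.964
POP? (np.float64(-161.49031476037598), np.float64(0.1061361714395081), np.int32(693))
```

It popped up at 174° (z 0.1146, spring pushing +9 N). I'll raise it the rest of the way, let go and check.

Run:
```python
from h import *
manip.move_l([*H,.1135],max_speed=.03);st("up")
print(redang())
# feel the lock: small twist both ways
q=np.array(kin.ik([*H,.1135],R(85+174)),float)
for s in(3,-3,0):
    k=q.copy();k[5]+=np.radians(s);manip.move_j(k);st(s);print(redang())
```

```text
up t11.81 p [0.5989 0.0463 0.1153] F [-6.1  2.5  8.3] M [0.78 1.18 0.22] w0.0390 q6 0.964
(np.float64(-161.49031476037598), np.float64(0.1061361714395081), np.int32(693))
3 t12.11 p [0.5985 0.0464 0.1152] F [-6.9  5.2  9.3] M [ 1.12  1.74 -1.05] w0.0392 q6 1.015
(np.float64(-159.50034624695672), np.float64(0.10632556462774047), np.int32(698))
-3 t12.41 p [0.5995 0.046  0.1153] F [-0.3  0.1  6.6] M [0.12 0.   0.22] w0.0392 q6 0.913
(np.float64(-161.4733208455448), np.float64(0.1061871995458178), np.int32(695))
0 t12.71 p [0.6001 0.0461 0.1152] F [3.8 1.  5.2] M [ 0.15 -0.96  0.05] w0.0390 q6 0.966
(np.float64(-159.87264195552535), np.float64(0.10650675929890788), np.int32(692))
```

Twisting it ±3° only moved red between about −161.5° and −159.5° and gave −1 N m at one end, so it's locked. I'll release and look.

Run:
```python
from h import *
manip.set_gripper(.066);st("open")
p=np.array(monitor.current_eef_pos());manip.move_l([p[0],p[1],.27],max_speed=.15);st("clear")
manip.goto([.42,.36,.30],R(200));st("away");print(redang())
r=eyes.read_camera("top");im=r["image"];M=masks(im)
Q=[]
for k in("red","green","blue"):
    c,a,_=blob(M[k],(205,155,355,310));w=plane(r,[c],.101)[0];Q.append(w);d=w-C;print(k,w,np.degrees(np.arctan2(d[1],d[0])))
y=np.array([.44186,-.02408]);u=(y-C)/np.hypot(*(y-C));print("dist to serve mm",1e3*np.hypot(*(Q[0]-(C+.105*u))))
a=cv2.resize(im[140:320,180:370],None,fx=2.1,fy=2.1)
s=eyes.read_camera("side")["image"];b=cv2.resize(s[180:310,230:390],(399,378))
cv2.imwrite("pics/fin.png",np.hstack([a[:378],b])[:,:,::-1])
```

```text
open t13.13 p [0.5981 0.046  0.1129] F [-0.6  0.2  0.7] M [ 0.02 -0.06  0.01] w0.0658 q6 0.968
clear t14.32 p [0.5978 0.0461 0.2688] F [-0.7  0.4  0.2] M [-0.01 -0.02 -0.03] w0.0657 q6 0.968
away t15.82 p [0.4203 0.3596 0.2997] F [ 0.5  0.4 -1. ] M [-0.02 -0.03  0.03] w0.0657 q6 -0.722
(np.float64(-159.86888302106544), np.float64(0.10597043063368923), np.int32(710))
red [0.49510357 0.00952819] -159.86888302106544
green [0.51286836 0.11348481] 140.4539300619575
blue [0.69253036 0.08205354] 20.211429441140737
dist to serve mm 8.367431786619127
```

View pics/fin.png

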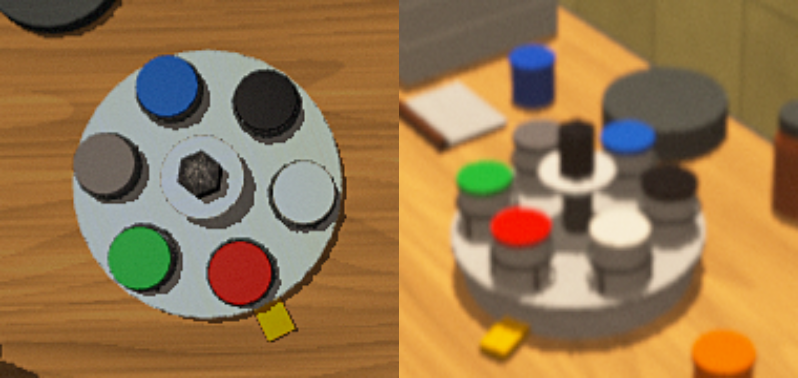

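Red sits beside the tongue, all six tubs are upright, and red is about 8 mm from the serving place. I'll check that the knob is fully up by comparing it with the first side picture (6 mm is about 2.5 px).

Run:
```python
from h import *
a=cv2.imread("pics/side0.png");b=eyes.read_camera("side")["image"][:,:,::-1]
for im in(a,b):
    g=cv2.cvtColor(im,cv2.COLOR_BGR2GRAY).astype(int)
    print([g[r,298:305].mean().round() for r in range(218,250)])
# flange outline: rows of bright, columns off knob
    print([g[r,290:293].mean().round() for r in range(228,252)])
print(redang(),monitor.current_time())
```

```text
[np.float64(173.0), np.float64(168.0), np.float64(144.0), np.float64(100.0), np.float64(59.0), np.float64(44.0), np.float64(42.0), np.float64(45.0), np.float64(41.0), np.float64(37.0), np.float64(33.0), np.float64(32.0), np.float64(31.0), np.float64(31.0), np.float64(28.0), np.float64(32.0), np.float64(30.0), np.float64(31.0), np.float64(31.0), np.float64(30.0), np.float64(31.0), np.float64(32.0), np.float64(50.0), np.float64(93.0), np.float64(151.0), np.float64(202.0), np.float64(218.0), np.float64(196.0), np.float64(143.0), np.float64(87.0), np.float64(55.0), np.float64(46.0)]
[np.float64(230.0), np.float64(208.0), np.float64(162.0), np.float64(130.0), np.float64(157.0), np.float64(201.0), np.float64(222.0), np.float64(229.0), np.float64(230.0), np.float64(230.0), np.float64(229.0), np.float64(229.0), np.float64(229.0), np.float64(229.0), np.float64(225.0), np.float64(207.0), np.float64(160.0), np.float64(113.0), np.float64(111.0), np.float64(158.0), np.float64(196.0), np.float64(210.0), np.float64(214.0), np.float64(212.0)]
[np.float64(175.0), np.float64(170.0), np.float64(148.0),
[... 373 characters left out ...]
94.0), np.float64(156.0), np.float64(207.0), np.float64(222.0), np.float64(202.0), np.float64(147.0), np.float64(89.0), np.float64(54.0), np.float64(45.0)]
[np.float64(123.0), np.float64(109.0), np.float64(90.0), np.float64(96.0), np.float64(154.0), np.float64(210.0), np.float64(231.0), np.float64(233.0), np.float64(232.0), np.float64(232.0), np.float64(232.0), np.float64(231.0), np.float64(232.0), np.float64(233.0), np.float64(230.0), np.float64(210.0), np.float64(165.0), np.float64(122.0), np.float64(117.0), np.float64(148.0), np.float64(189.0), np.float64(210.0), np.float64(215.0), np.float64(215.0)]
(np.float64(-159.86888302106544), np.float64(0.10597043063368923), np.int32(710)) 16.0667
```

The knob's edges are in the same rows to within 0.1 px of the start, so it is fully up and locked. Handing in.

Run:
```python
from h import *
manip.sign_off()
```

```text
the job is handed in; nothing more can be done
```

The red-lidded tub is at the serving place, with the carousel locked and the knob released. I handed the job in at about 16 s; `sign_off` gives no verdict.

**What I did:** I gripped the hub knob on two opposite flats, pressed it down and turned the carousel anticlockwise in one grasp, so no regrasping was needed. At 172° the knob was still blocked when I lifted. At 174° it sprang up. Twisting it 3° each way moved it only about 2° in all, so I took it as locked, let go and moved the arm clear.

**Last checks:**
- **Position:** by the top camera, the red tub is about 8 mm from the serving place (limit 15 mm). It has turned 175.5°, so this worn stop is about 4.5° short of the tongue, within the 5.5° allowed. The angle had not changed in a repeat reading.
- **Knob:** in the side picture it matches its starting height to about 0.1 px, where 6 mm would show as about 2.5 px. It is fully up.
- **Tubs:** all six look upright in both views. I saw no sign of the robot touching a tub or the other things on the bench, but I didn't measure either one.

**Disagreement:** my first estimate of the turntable's axis and the axis felt through the grip differ by roughly 2 mm. That caused some side load during the turn and at the first lift, up to about 30 N sideways and 28 N vertically. I recentred before the final step. The 8 mm figure still uses the camera's axis, so allow 1–2 mm on it.

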